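Load a coffee pod and hold the brew button half down

ROBOT

A 7-joint arm with a two-finger parallel gripper is mounted at the origin on a cart in front of the work surface, level with it; the furniture and walls round the work are solid. World frame = base frame: x ahead of the robot, y to its left, z up, the work surface at z = 0. Lengths are in mm, angles in rad, forces in N, time in s.
With the tool pointing down it reaches from about 400 to 875 mm from the base axis. Payload 4.4 kg.
Tool frame: the origin (TCP) lies at the very end of the fingers, on their centre line; the grasp point (between the pads) lies 19 mm behind it (ctrl.grasp_offset is the distance from the TCP to the grasp point, in mm); z points along the fingers, y is the line along which they close (so a half turn about z gives the same grasp; the last joint's range is limited). The gripper opens to 85 mm and grips with 20 to 120 N. Pads are 22 mm wide; open, the fingers measure 114 mm over their backs; the gripper's body (76 mm by 85 mm) begins 54 mm behind the grasp point. The pads swing forward as they close: fully open they stand 13 mm farther back than shut.
Start: joints at [-1.185, 0.628, 0.038, 1.517, -0.027, 0.996, -0.02], TCP at [283.76, 584.806, 231.313] pointing down, gripper open.
Joint ranges: [-3.06, 3.06], [-0.37, 2.12], [-1.25, 1.32], [0.18, 2.47], [-1.1, 4.24], [0.23, 1.98], [-2.94, 2.94]. Speed limits (rad/s): [2.57, 2.57, 3.14, 3.14, 3.14, 3.14, 3.14].

INTERFACE

Orientations are given as [roll, pitch, yaw] about the fixed x, y, z axes, in that order (R = Rz(yaw) Ry(pitch) Rx(roll)).
In Python, from cell import status, cams, ctrl gives the robot as it stands.
- The arm moves only by the tool move_arm, never from a script. Its argument "plan" is a list of rows, each a list of 3 entries, a list of its own where there are three numbers: the shift along the world's x, y, z in mm, then the turn, a rotation vector about the world's x, y, z in degrees, then the opening, from 0 (shut) to 1 (fully open). In form: [[[x, y, z], [wx, wy, wz], gripper], ...]. A call has 1 to 10 rows; each row shifts and turns the commanded pose from where the row before left it; what a row does not reach is not made up. A row lasts 1/8 s, in which the tool goes at most 62.5 mm and 10.7 degrees, less where a joint would pass 70% of its speed; a pose out of reach is approached as far as the arm can. A call with a gripper value outside its range is refused whole. The fingers move at their own pace and stop on an object; the grip force is fixed at half the most. Time passes only in rows, so rows that do not move let the fingers close. It gives the time, the measured TCP pose, the force, the opening and the grip force at its end, in the units of the state.
- status.read_state(): the state, without advancing time (a new reading comes with each control period).
- cams.get_image(name): name is "scene" or "top" or "wrist"; returns the picture (400x640x3 uint8, blue, green, red); there is no depth.
- cams.camera_params(name): a dict with "K" (3x3 intrinsics, pixels), "k1" (the pictures are not rectified: a ray, as slopes to the right and down, at radius r is drawn at 1 + k1 r^2 times it, then the intrinsics apply), "pose" (4x4, takes a point from camera to world coordinates); the wrist camera has in their place "tool_from_camera" (4x4, takes a point from camera to tool coordinates, whose origin is the TCP and whose axes are the flange's). Camera axes: x right, y down, z forward; pixel columns grow to the right and rows downward; lengths in mm; the calibration is good to about 2 mm. A picture is of the moment at which its call begins: read the wrist's pose just before it. camera_params takes no time and is no camera call.
- ctrl.finish_job(): hands the job in; it is judged then, once.
The state is a dict: "clock": time; "qpos": joint angles; "qd": joint speeds; "tau": joint torques, N m; "eef_pos": TCP position; "tool_rot": TCP orientation; "force": force on the tool from outside, world axes, zero at the start; "torque": the same for the moment, N m; "width": finger opening in mm; "gripper_force": force on a finger pad.
Only numpy, scipy, OpenCV 4.12 (cv2) and the standard library are available. Lean on these libraries where they do the work, as an engineer would, in place of code of your own. Each camera call takes 0.05 s, during which the arm holds its last target. There are 200 camera calls.

TASK

Put the red coffee pod, foil lid up, into the round cup of the coffee machine's open drawer and push the drawer fully home, until you feel it stop. Then press the round red brew button on top of the machine with the fingertips about halfway, 6 mm of its 12 mm travel, keep it there for at least three seconds and finish while still holding it there; never push it right down to its stop. Leave the other pods, the mug under the spout, the red can and the salt mill where they stand.

Things in the scene. Friction and masses are not known exactly. Their poses are not given: they have to be found in the camera images.
- coffee_machine: Grey and black pod coffee machine, fixed, 140 deep (x) x 100 wide (y) x 212 high to the roof. Origin: centre of the underside; its -x axis is the front, where the drawer comes out; z up. The head (x -55 to +70, z 127 to 212) overhangs a foot with a drip grate on which the mug stands; the brew button is on the flat roof.
- brew_drawer (a joint): Pod drawer of the machine, in m: 0 = fully home against its stop, 0.080 = fully out; it slides out along the machine's -x. Starts 0.068 to 0.080 out. About 1.5 N of friction, no spring: it stays where it is left.
- cup_floor (a point): Centre of the cup's floor; moves with the drawer. The cup, 50 across and 24 deep, is a hole in a plate 72 (x) x 74 (y); front panel at x -35 to -43 from here, 98 wide, top 37 above here. The plate's top is 24 above here, the bay's ceiling 52. At the start the cup is outside the head. Drawer home: at (-20, 0, 135) in the machine's frame. A seated pod stands on this floor, 20 proud of the plate.
- drawer_pull (a point): Middle of the front end of the drawer's steel pull, a flat tongue 36 wide (y), 10 high (z), sticking 22 out from the front panel. Push here along the machine's +x. Drawer home: at (-85, 0, 151) in the machine's frame, 30 in front of the head's front face.
- brew_button_top (a point): Centre of the top of the red brew button, a round cap 38 across in a steel collar on the machine's roof; moves with it; released 240 above the worktop, 16 above the collar. Press straight down; in the machine's frame at x -12, y 0. Wall cabinets with knobs hang about 480 above the worktop over its back part, from about x = 0.62 of the room on the left; keep the wrist clear of them.
- brew_button (a joint): Brew button, in m: 0 = released (up), 0.012 = right down on its stop. Spring-loaded: 3 N to start it moving, 6.5 N at half travel, 10 N fully down, and springs back when let go. Hold it between 0.004 and 0.008.
- red_pod: Red coffee pod with a foil lid, a cup tapering downward: 51 across at the rim, 45 high, 0.02 kg. Origin: centre of the underside, z up. It stands foil up on the worktop; grip it across the rim from above, fingertips no lower than 28 above its underside so that they clear the drawer's plate.
- white_pod_a: White coffee pod of the same size, origin centre of the underside. Leave alone.
- white_pod_b: Another white coffee pod of the same size. Leave alone.
- black_pod: Black coffee pod of the same size, standing upside down. Leave alone.
- mug: Green and white mug, 78 across, 116 with its handle, 101 high, on the machine's drip grate under the spout. Leave alone.
- red_can: Red and white can, 64 across, 119 high. Leave alone.
- salt_mill: Small salt shaker, 44 across, 90 high. Leave alone.

How it is judged (in metres and radians):
On the way, in this order (a step that is already met when the one before it is completed fails the run):
1. the red pod stands upright in the drawer's cup (horizontal distance between red_pod and cup_floor below 0.012 m and angle between red_pod's own z axis and vertical below 0.15 rad and z of red_pod in the frame of cup_floor between -0.004 and 0.005 m), for 0.2 s.
2. the drawer is fully home with the pod in it (all of step 1 and value of joint brew_drawer below 0.004 m), for 0.2 s.
3. the brew button is held half down by the fingertips for three seconds (all of step 2 and value of joint brew_button between 0.004 and 0.008 m and contact force between the fingers and brew_button above 1.5 N), for 3 s.
At the end, for the whole second after the job is handed in: The red pod stands upright on the cup's floor (within 12 mm of its centre, tilt under 0.15 rad), the drawer is within 4 mm of fully home, and the fingertips hold the brew button between 4 and 8 mm down with more than 1.5 N (all of step 3); the arm keeps its last pose, push and grip.
It fails at once if the brew button is pushed down to its stop (past 10.5 mm) (value of joint brew_button above 0.0105 m).
It fails at once if another pod, the mug, the can or the salt mill is moved by more than 20 mm or tipped over (distance of any of white_pod_a, white_pod_b, black_pod, mug, red_can, salt_mill from where it was at the start of the episode above 0.02 m or angle between any of white_pod_a, white_pod_b, black_pod, mug, red_can, salt_mill's own z axis and vertical above 0.5 rad).
It also fails if it takes over 64 s, if anything falls off the work surface, if the arm or the gripper's body presses on something with over 40 N, if the wrist force passes 120 N, or if a joint passes its speed limit or range.

## Working session

There is one attempt and no reset: what is moved stays moved. The work goes in short steps, Python scripts to look and compute and a tool call to move; the robot and the scene stay as the last step left them, time stands still between calls to the robot, and variables do not carry over. Pictures are saved under pics/ and viewed, at most 10 in all, crops included, and the job is handed in when it is done.

Besides the shell and the picture viewer there is one more tool, called after "Request:" in YAML: its name, and indented under it one key for each argument. move_arm: Moves the arm, as the interface text tells. Its arguments: {"type":"object","properties":{"plan":{"type":"array","items":{"type":"array"}}},"required":["plan"]}

```bash
mkdir -p pics
python3 - <<'E'
from cell import status, cams, ctrl
import cv2,numpy as np
np.set_printoptions(precision=3,suppress=True)
for n in("scene","top"):
    cv2.imwrite(f"pics/{n}0.png",cams.get_image(n)); p=cams.camera_params(n);print(n,p)
print(cams.camera_params("wrist"))
print(status.read_state())
E
```

```text
scene {'K': array([[497.82 ,   0.   , 319.22 ],
       [  0.   , 497.82 , 201.869],
       [  0.   ,   0.   ,   1.   ]]), 'k1': -0.02897217460028452, 'pose': array([[   0.709,   -0.483,    0.514, -104.67 ],
       [  -0.705,   -0.5  ,    0.503, -573.511],
       [   0.014,   -0.719,   -0.695, 1049.018],
       [   0.   ,    0.   ,    0.   ,    1.   ]])}
top {'K': array([[520.112,   0.   , 310.821],
       [  0.   , 520.112, 196.711],
       [  0.   ,   0.   ,   1.   ]]), 'k1': -0.12306853030458265, 'pose': array([[   0.023,   -0.991,    0.133,  400.918],
       [  -1.   ,   -0.025,   -0.009,   57.143],
       [   0.012,   -0.133,   -0.991, 1382.54 ],
       [   0.   ,    0.   ,    0.   ,    1.   ]])}
{'K': array([[315.216,   0.   , 323.09 ],
       [  0.   , 315.216, 196.297],
       [  0.   ,   0.   ,   1.   ]]), 'k1': -0.052869845273039354, 'tool_from_camera': array([[   0.   ,   -0.965,   -0.264,   66.614],
       [   1.   ,    0.   ,    0.001,   -0.238],
       [  -0.001,   -0.264,    0.965, -142.103],
       [   0.   ,    0.   ,    0.   ,    1.   ]])}
{'clock': 0.1, 'qpos': array([-1.185,  0.629,  0.038,  1.518, -0.027,  0.996, -0.02 ]), 'qd': array([-0.   , -0.004,  0.001, -0.003, -0.001,  0.   ,  0.001]), 'tau': array([  0.003, -56.452,   1.231, -19.398,   0.011,   0.005,   0.   ]), 'eef_pos': array([283.499, 584.3  , 230.493]), 'tool_rot': array([-3.14,  0.  ,  2.69]), 'force': array([ 0.197, -0.18 ,  0.471]), 'torque': array([-0.018, -0.018, -0.059]), 'gripper_force': 0.0, 'width': 85.53204180420761}
```

View pics/scene0.png

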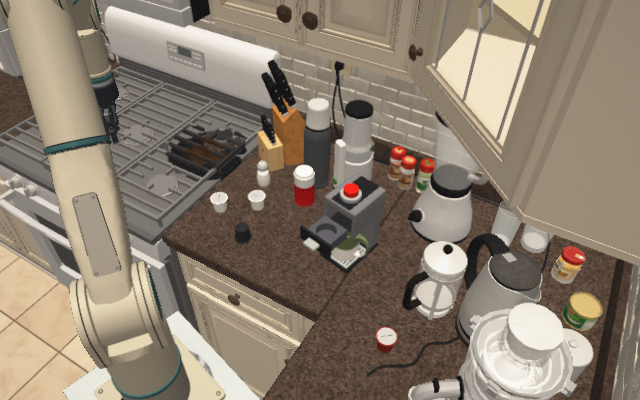

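View pics/top0.png

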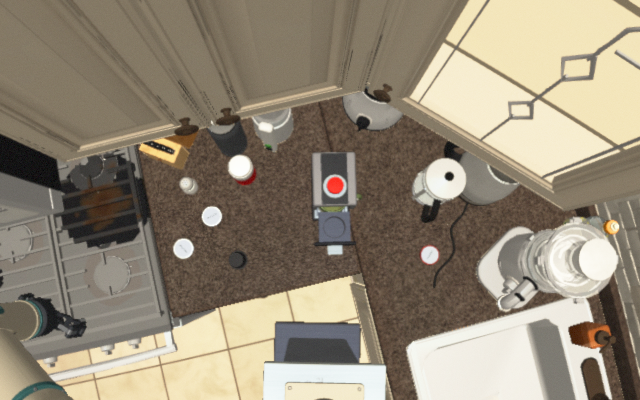

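The scene view shows the red pod at (386,338) and the machine's button at (351,191). In the top view the pod is at (430,255), the button at (335,185), the cup at (334,228) and the pull at (335,250). I'll cast these pixels onto planes at their known heights.

```bash
cat > h.py <<'E'
from cell import status, cams, ctrl
import cv2,numpy as np
from scipy.spatial.transform import Rotation as R
np.set_printoptions(precision=1,suppress=True)
def cam(n):
    p=cams.camera_params(n)
    if n!="wrist": return p["K"],p["k1"],p["pose"]
    s=status.read_state();T=np.eye(4);T[:3,:3]=R.from_euler("xyz",s["tool_rot"]).as_matrix();T[:3,3]=s["eef_pos"]
    return p["K"],p["k1"],T@p["tool_from_camera"]
def onplane(c,uv,z):
    K,k,P=c; d=np.array([(uv[0]-K[0,2])/K[0,0],(uv[1]-K[1,2])/K[1,1]]); s=d.copy()
    for _ in range(10): s=d/(1+k*(s@s))
    r=P[:3,:3]@[s[0],s[1],1]; return P[:3,3]+r*(z-P[2,3])/r[2]
def project(c,X):
    K,k,P=c; q=P[:3,:3].T@(np.array(X)-P[:3,3]); s=q[:2]/q[2]; s=s*(1+k*(s@s)); return s*[K[0,0],K[1,1]]+K[:2,2]
def redmask(im):
    h=cv2.cvtColor(im,cv2.COLOR_BGR2HSV)
    return (((h[...,0]<8)|(h[...,0]>172))&(h[...,1]>150)&(h[...,2]>70)).astype(np.uint8)
def blobs(m,amin=30):
    n,l,s,c=cv2.connectedComponentsWithStats(m); return [(s[i],c[i]) for i in range(1,n) if s[i][4]>=amin]
E
python3 - <<'E'
from h import *
ims={}
for n,b in(("top",(405,230,455,280)),("scene",(365,320,410,360))):
    c=cam(n); im=cv2.imread(f"pics/{n}0.png"); ims[n]=im
    for s,ce in blobs(redmask(im)): print(n,s,ce,"z240:",onplane(c,ce,240),"z45:",onplane(c,ce,45))
    x0,y0,x1,y1=b; sub=im[y0:y1,x0:x1]; h=cv2.cvtColor(sub,cv2.COLOR_BGR2HSV)
    m=((h[...,2]>120)|(redmask(sub)>0)).astype(np.uint8)
    for s,ce in blobs(m): print(n,"pod",s,ce+[x0,y0],onplane(c,ce+[x0,y0],45))
t=ims["top"][135:270,290:380]; cv2.imwrite("pics/c.png",cv2.resize(t,None,fx=4.4,fy=4.4,interpolation=2)[:600])
s=ims["scene"][170:275,290:400]; cv2.imwrite("pics/s.png",cv2.resize(s,None,fx=5,fy=5,interpolation=2))
E
```

```text
top [237 169  19  16 103] [248.2 179.2] z240: [590.5 187.5 240. ] z45: [622.9 209.8  45. ]
top [327 177  16  17 203] [334.8 185. ] z240: [582.4  -5.4 240. ] z45: [613.3 -16.1  45. ]
top pod [ 15  15  20  20 324] [429.4 254.5] [ 437.8 -264.4   45. ]
scene [391 146  26  23 288] [403.  157.4] z240: [767.8 -20.6 240. ] z45: [978.1 112.6  45. ]
scene [419 158  15  15 148] [426.3 165.3] z240: [785.4 -81.8 240. ] z45: [999.9  36.7  45. ]
scene [344 183  15  15 185] [350.9 189.8] z240: [578.8 -10.6 240. ] z45: [743.5 125.1  45. ]
scene [294 185  21  22 359] [304.1 196. ] z240: [482.8  51.8 240. ] z45: [624.4 202.5  45. ]
scene [561 246  24  19 294] [572.  255.1] z240: [ 768.4 -480.   240. ] z45: [ 978.9 -457.4   45. ]
scene [376 338  21  15 121] [384.4 346.9] z240: [ 313.4 -336.4  240. ] z45: [ 414.1 -279.3   45. ]
scene pod [ 10   7  23  26 449] [385.8 338.5] [ 432.6 -267.9   45. ]
```

View pics/c.png

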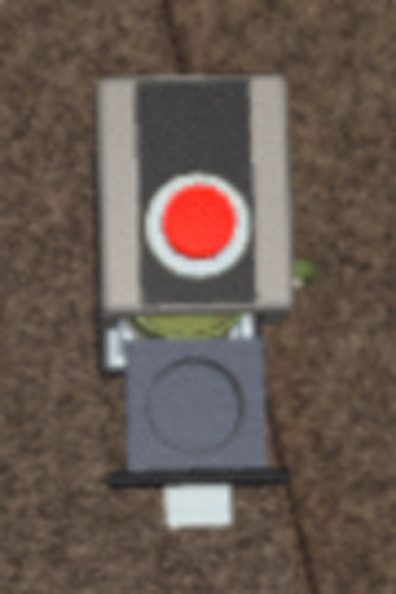

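The crop shows the cup rim centred at about (195,405), the pull front at (198,525), and roof corners (97,80), (285,75), (103,308) and (292,305). The mug handle is on the right.

Run:
```python
from h import *
c=cam("top")
f=lambda u,v,z:onplane(c,(290+u/4.4,135+v/4.4),z)
for n,a in dict(cup=(195,405,159),pull=(198,525,156),TL=(97,80,212),TR=(285,75,212),BL=(103,308,212),BR=(292,305,212),pL=(108,480,172),pR=(288,475,172)).items(): print(n,f(*a))
a=f(97,80,212)-f(103,308,212);b=f(285,75,212)-f(292,305,212)
print([np.degrees(np.arctan2(v[1],v[0])) for v in(a,b)])
a=f(97,80,212)-f(285,75,212);print(np.degrees(np.arctan2(-a[0],a[1])))
a=f(108,480,172)-f(288,475,172);print(np.degrees(np.arctan2(-a[0],a[1])))
```

```text
cup [494.8 -10.6 159. ]
pull [430.8 -13.5 156. ]
TL [659.5  46.5 212. ]
TR [664.8 -51.9 212. ]
BL [539.6  40.6 212. ]
BR [543.6 -56.9 212. ]
pL [453.   35.4 172. ]
pR [457.8 -59.8 172. ]
[np.float64(2.789896056392772), np.float64(2.3561337236717987)]
3.091667475583122
2.8903339191812822
```

Request:
move_arm:
  plan:
    - [[20,-50,4],[0,0,-10],1]
    - [[20,-54,4],[0,0,-10],1]
    - [[20,-54,4],[0,0,-10],1]
    - [[20,-54,4],[0,0,-10],1]
    - [[20,-54,4],[0,0,-10],1]
    - [[20,-54,0],[0,0,-10],1]
    - [[20,-54,0],[0,0,-10],1]
    - [[20,-54,0],[0,0,-10],1]
    - [[5,-58,0],[0,0,-10],1]
    - [[0,-58,0],[0,0,-10],1]

```text
clock: 1.35
eef_pos: [448.9, 38.9, 251.2]
tool_rot: [3.141, -0.0, 0.939]
force: [1.1, -0.8, 0.2]
width: 85.2
gripper_force: 0.0
```

Request:
move_arm:
  plan:
    - [[0,-56,0],[0,0,-10],1]
    - [[0,-56,0],[0,0,-10],1]
    - [[-2,-56,-10],[0,0,-10],1]
    - [[-3,-56,-15],[0,0,-10],1]
    - [[-3,-56,-20],[0,0,-10],1]
    - [[-3,-23,-20],[0,0,-1],1]
    - [[0,0,-20],[0,0,0],1]
    - [[0,0,0],[0,0,0],1]

```text
clock: 2.35
eef_pos: [436.6, -261.7, 165.0]
tool_rot: [-3.14, 0.003, 0.054]
force: [0.6, 0.4, -0.1]
width: 85.5
gripper_force: 0.0
```

Run:
```python
from h import *
c=cam("wrist");im=cams.get_image("wrist");s=status.read_state();print(s["eef_pos"],s["tool_rot"])
cv2.imwrite("pics/w1.png",im)
print(project(c,(438,-264,45)))
for s,ce in blobs(redmask(im)): print(s,ce)
```

```text
[ 437.4 -261.9  165.9] [-3.1  0.   0.1]
[326. 189.]
[298 159  29  23  52] [309.1 166.5]
[328 159  26  25  44] [342.1 167.2]
```

View pics/w1.png

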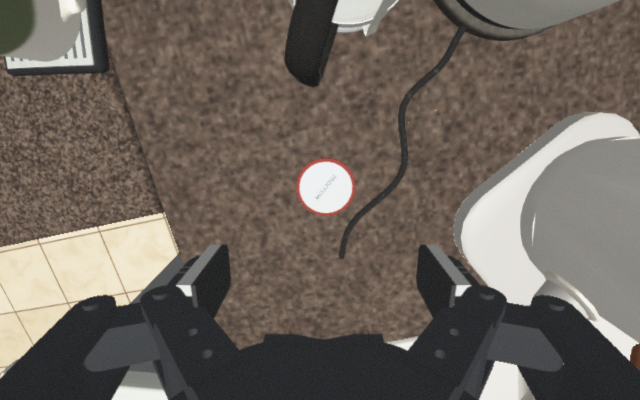

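The wrist view shows the red pod's lid at about (326,187), within 2 px of the prediction, so the pod is at about (439.5, -264). I'll go down and grip it.

Request:
move_arm:
  plan:
    - [[2,-2,-40],[0,0,0],1]
    - [[0,0,-45],[0,0,0],1]
    - [[0,0,-35],[0,0,0],1]
    - [[0,0,-14],[0,0,0],1]
    - [[0,0,0],[0,0,0],1]

```text
clock: 3.02
eef_pos: [440.1, -264.2, 32.6]
tool_rot: [-3.142, -0.0, 0.055]
force: [-0.3, -0.4, -0.4]
width: 85.3
gripper_force: 0.0
```

Request:
move_arm:
  plan:
    - [[0,0,0],[0,0,0],0.5]
    - [[0,0,0],[0,0,0],0.3]
    - [[0,0,0],[0,0,0],0.3]
    - [[0,0,0],[0,0,0],0.3]
    - [[0,0,0],[0,0,0],0.3]
    - [[0,0,0],[0,0,0],0.3]

```text
clock: 3.78
eef_pos: [440.6, -264.5, 34.1]
tool_rot: [3.141, -0.003, 0.054]
force: [-1.8, 2.0, 11.6]
width: 46.8
gripper_force: 59.7
```

Request:
move_arm:
  plan:
    - [[0,0,20],[0,0,0],0.3]
    - [[0,0,50],[0,0,0],0.3]
    - [[0,0,60],[0,0,0],0.3]
    - [[0,0,60],[0,0,0],0.3]
    - [[0,0,0],[0,0,0],0.3]

```text
clock: 4.4
eef_pos: [442.0, -266.2, 227.1]
tool_rot: [3.137, -0.009, 0.055]
force: [0.2, -0.1, -1.2]
width: 46.8
gripper_force: 61.7
```

Run:
```python
from h import *
s=status.read_state();print(s["eef_pos"],s["width"],s["gripper_force"])
w=cams.get_image("wrist")[150:400,180:470];c=cam("scene");im=cams.get_image("scene")
u,v=project(c,s["eef_pos"]).astype(int);print(u,v)
p=im[max(v-50,0):v+50,u-58:u+58]
cv2.imwrite("pics/g1.png",np.hstack([cv2.resize(w,(400,345)),cv2.resize(p,(400,345),interpolation=2)]))
```

```text
[ 442.  -266.2  227.1] 46.843445746363535 61.74142742995173
397 287
```

View pics/g1.png

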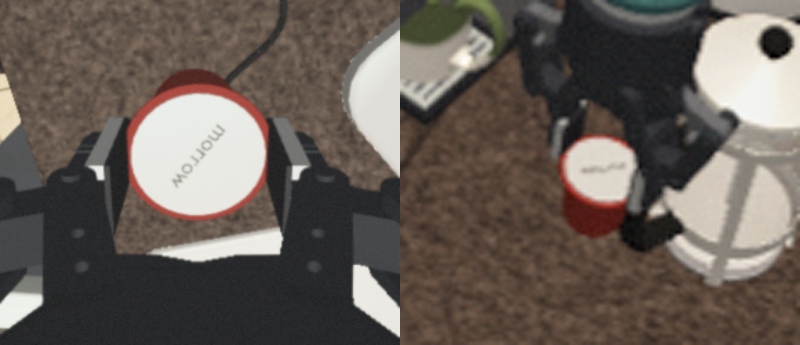

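The pod is held between the pads, lid up and roughly level. I'll measure its offset from the tool.

Run:
```python
from h import *
s=status.read_state();p=s["eef_pos"];c=cam("wrist");w=cams.get_image("wrist")
h=cv2.cvtColor(w,cv2.COLOR_BGR2HSV)
roi=np.zeros(w.shape[:2],np.uint8);roi[195:320,268:380]=1
m=((h[...,1]<60)&(h[...,2]>170)).astype(np.uint8)*roi
b=max(blobs(m),key=lambda b:b[0][4]);print("lid",b)
n,l=cv2.connectedComponents(m);k=l[int(b[1][1]),int(b[1][0])]
cs,_=cv2.findContours((l==k).astype(np.uint8),0,2);q=cv2.convexHull(max(cs,key=cv2.contourArea))[:,0]
for dz in(5,11,17):
    P=np.array([onplane(c,a,p[2]+dz)[:2] for a in q])
    e=cv2.fitEllipse(P.astype(np.float32));print(dz,np.array(e[0])-p[:2],e[1],e[2])
cs_=cam("scene");im=cams.get_image("scene");u,v=project(cs_,p).astype(int);o=(u-40,v-30)
hh=cv2.cvtColor(im[v-30:v+40,u-40:u+30],cv2.COLOR_BGR2HSV)
mm=((hh[...,1]<60)&(hh[...,2]>150)).astype(np.uint8)
for bb in blobs(mm): print(bb[0],bb[1]+o,[onplane(cs_,bb[1]+o,p[2]+d)-p for d in(5,11,17)])
```

```text
lid (array([ 275,  218,   98,   88, 6744], dtype=int32), array([323.3, 261.3]))
5 [-4.  -0.5] (46.23809814453125, 47.2220573425293) 45.77098846435547
11 [-0.9 -0.4] (44.216453552246094, 45.15739059448242) 45.771202087402344
17 [ 2.2 -0.2] (42.194793701171875, 43.09272003173828) 45.77090072631836
[ 30  20  20  18 293] [395.7 286.4] [array([0.9, 2.3, 5. ]), array([-3., -0., 11.]), array([-7. , -2.3, 17. ])]
[ 55  29  15  19 117] [420.9 296.1] [array([ 18.4, -48.1,   5. ]), array([ 14.3, -50. ,  11. ]), array([ 10.2, -51.9,  17. ])]
[61 47  9 11 56] [421.7 309.3] [array([ -5.7, -68.1,   5. ]), array([ -9.6, -69.9,  11. ]), array([-13.6, -71.6,  17. ])]
```

Request:
move_arm:
  plan:
    - [[-2,0,13],[0,0,0],0.3]
    - [[-2,50,10],[0,0,0],0.3]
    - [[-2,55,10],[0,0,0],0.3]
    - [[-2,55,0],[0,0,0],0.3]
    - [[-2,55,0],[0,0,0],0.3]
    - [[-2,41,0],[0,0,0],0.3]
    - [[0,0,0],[0,0,0],0.3]
    - [[0,0,0],[0,0,0],0.3]

```text
clock: 5.6
eef_pos: [427.7, -8.9, 255.4]
tool_rot: [3.141, 0.0, 0.054]
force: [-0.2, -1.4, 0.4]
width: 46.5
gripper_force: 61.8
```

Run:
```python
from h import *
s=status.read_state();c=cam("wrist");w=cams.get_image("wrist");print(s["eef_pos"],s["tool_rot"],s["width"])
cv2.imwrite("pics/w2.png",w);print(project(c,(495.3,-10.4,159)),project(c,(582.4,-5.4,240)))
for b in blobs(redmask(w)): print(b,onplane(c,b[1],240))
```

```text
[427.7  -8.9 255.4] [3.1 0.  0.1] 46.5168330860555
[329.8 109.6] [333.9 -97. ]
(array([272, 208, 103,  52, 701], dtype=int32), array([321. , 224.4])) [436.   -7.6 240. ]
(array([274, 271,  99,  38, 275], dtype=int32), array([318.1, 295.3])) [392.9  -8.2 240. ]
```

View pics/w2.png

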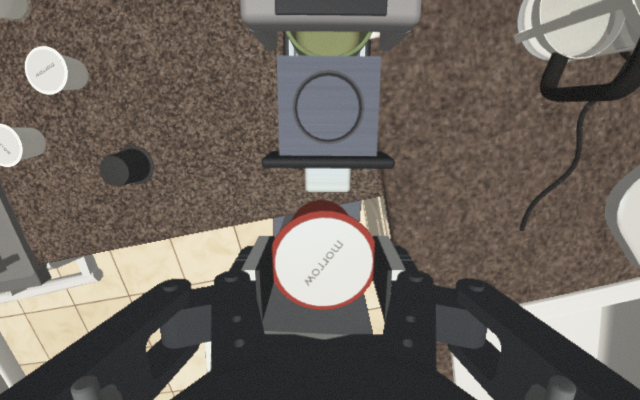

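The cup circle spans (295–361, 73–142), so its centre is (328,107.5), which puts the cup at about (496.5, -9.5). Moving over it and lowering.

Request:
move_arm:
  plan:
    - [[35,0,0],[0,0,0],0.3]
    - [[35,0,-10],[0,0,0],0.3]
    - [[0,0,-30],[0,0,0],0.3]
    - [[0,0,-15],[0,0,0],0.3]
    - [[0,0,0],[0,0,0],0.3]
    - [[0,0,0],[0,0,0],0.3]

```text
clock: 6.4
eef_pos: [498.1, -8.8, 201.1]
tool_rot: [3.141, -0.001, 0.053]
force: [-0.3, 0.7, 0.7]
width: 46.8
gripper_force: 61.8
```

Request:
move_arm:
  plan:
    - [[0,0,-12],[0,0,0],0.3]
    - [[0,0,-8],[0,0,0],0.3]
    - [[0,0,-6],[0,0,0],0.3]
    - [[0,0,0],[0,0,0],0.3]

```text
clock: 6.9
eef_pos: [497.4, -8.2, 173.8]
tool_rot: [3.142, 0.001, 0.054]
force: [0.1, -0.2, -0.0]
width: 46.5
gripper_force: 61.8
```

Request:
move_arm:
  plan:
    - [[0,0,-2],[0,0,0],0.3]
    - [[0,0,-2],[0,0,0],0.3]
    - [[0,0,0],[0,0,0],0.3]

```text
clock: 7.28
eef_pos: [497.7, -8.2, 170.2]
tool_rot: [-3.142, 0.0, 0.054]
force: [-0.0, -0.2, 0.5]
width: 47.0
gripper_force: 61.8
```

Request:
move_arm:
  plan:
    - [[0,0,-1],[0,0,0],0.3]
    - [[0,0,-1],[0,0,0],0.3]
    - [[0,0,0],[0,0,0],0.3]

```text
clock: 7.65
eef_pos: [498.3, -8.2, 169.1]
tool_rot: [-3.141, -0.001, 0.054]
force: [-0.2, 0.7, 7.8]
width: 47.1
gripper_force: 62.4
```

Contact: 7.8 N upward at TCP z 169, as expected for the pod on the cup floor. Releasing and backing up.

Request:
move_arm:
  plan:
    - [[0,0,0],[0,0,0],0.7]
    - [[0,0,0],[0,0,0],0.9]
    - [[0,0,0],[0,0,0],0.9]
    - [[0,0,0],[0,0,0],0.9]
    - [[0,0,20],[0,0,0],0.9]
    - [[-10,0,40],[0,0,0],0.9]
    - [[-60,0,20],[0,0,0],0.6]
    - [[-30,0,0],[0,0,0],0.3]
    - [[0,0,0],[0,0,0],0]
    - [[0,0,0],[0,0,0],0]

```text
clock: 8.9
eef_pos: [399.6, -8.0, 248.3]
tool_rot: [3.141, -0.002, 0.055]
force: [0.9, -0.9, -0.8]
width: 4.0
gripper_force: 0.0
```

Run:
```python
from h import *
s=status.read_state();c=cam("wrist");w=cams.get_image("wrist");print(s["eef_pos"],s["tool_rot"],s["width"])
im=cams.get_image("scene")[170:275,280:400]
cv2.imwrite("pics/w3.png",np.hstack([cv2.resize(w[0:240,180:480],(400,320)),cv2.resize(im,(366,320),interpolation=2)]))
print(project(c,(496.5,-9.5,180)))
```

```text
[399.6  -8.  248.3] [ 3.1 -0.   0.1] 3.954973074391586
[333.7  61.6]
```

View pics/w3.png

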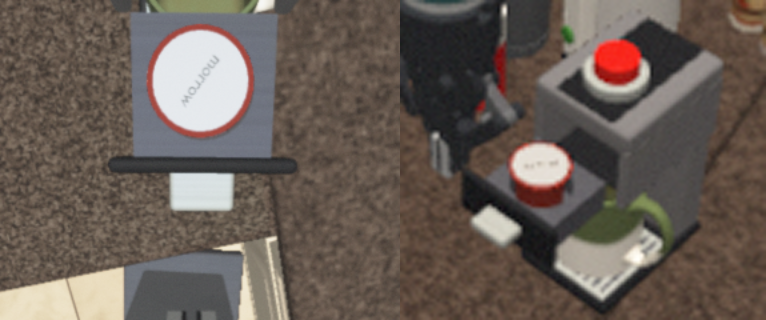

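The pod is seated level in the cup, with its lid at (200,80) in the left crop. Next I push the pull with shut fingers.

Request:
move_arm:
  plan:
    - [[2,-4,-50],[0,0,0],0]
    - [[0,0,-45],[0,0,0],0]
    - [[0,0,-9],[0,0,0],0]
    - [[0,0,0],[0,0,0],0]
    - [[8,0,0],[0,0,0],0]
    - [[8,0,0],[0,0,0],0]
    - [[0,0,0],[0,0,0],0]

```text
clock: 9.88
eef_pos: [418.1, -12.0, 144.8]
tool_rot: [3.141, -0.003, 0.055]
force: [0.7, -0.9, -0.0]
width: 0.2
gripper_force: 0.0
```

Request:
move_arm:
  plan:
    - [[6,0,0],[0,0,0],0]
    - [[10,0.5,0],[0,0,0],0]
    - [[10,0.5,0],[0,0,0],0]
    - [[10,0.5,0],[0,0,0],0]
    - [[10,0.5,0],[0,0,0],0]
    - [[10,0.5,0],[0,0,0],0]
    - [[6,0.5,0],[0,0,0],0]
    - [[4,0,0],[0,0,0],0]
    - [[0,0,0],[0,0,0],0]

```text
clock: 11.0
eef_pos: [483.2, -9.4, 144.1]
tool_rot: [3.141, -0.001, 0.054]
force: [-0.3, 0.2, 0.5]
width: 0.0
gripper_force: 0.0
```

Request:
move_arm:
  plan:
    - [[4,0,0],[0,0,0],0]
    - [[4,0.5,0],[0,0,0],0]
    - [[3,0,0],[0,0,0],0]
    - [[3,0,0],[0,0,0],0]

```text
clock: 11.5
eef_pos: [496.7, -8.7, 144.1]
tool_rot: [3.142, -0.0, 0.054]
force: [-1.3, -0.7, 2.0]
width: 0.1
gripper_force: 0.8
```

Request:
move_arm:
  plan:
    - [[2,0,0],[0,0,0],0]
    - [[2,0,0],[0,0,0],0]

```text
clock: 11.75
eef_pos: [500.2, -8.6, 144.0]
tool_rot: [-3.141, 0.001, 0.055]
force: [-4.7, -1.0, 4.0]
width: -0.3
gripper_force: 2.5
```

Request:
move_arm:
  plan:
    - [[2,0,0],[0,0,0],0]
    - [[0,0,0],[0,0,0],0]

```text
clock: 12.0
eef_pos: [500.1, -8.6, 143.8]
tool_rot: [-3.14, 0.004, 0.054]
force: [-6.9, -0.4, 4.4]
width: -0.1
gripper_force: 3.3
```

Request:
move_arm:
  plan:
    - [[2,0,0],[0,0,0],0]
    - [[2,0,0],[0,0,0],0]
    - [[0,0,0],[0,0,0],0]

```text
clock: 12.38
eef_pos: [500.2, -8.6, 143.4]
tool_rot: [-3.138, 0.012, 0.054]
force: [-14.4, -0.4, 10.4]
width: -0.0
gripper_force: 7.3
```

Run:
```python
from h import *
w=cams.get_image("wrist")[0:400,150:500];t=cams.get_image("top")[135:270,270:390]
cv2.imwrite("pics/w4.png",np.hstack([cv2.resize(w,(400,450)),cv2.resize(t,(400,450),interpolation=2)]))
```

```text
(no output)
```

View pics/w4.png

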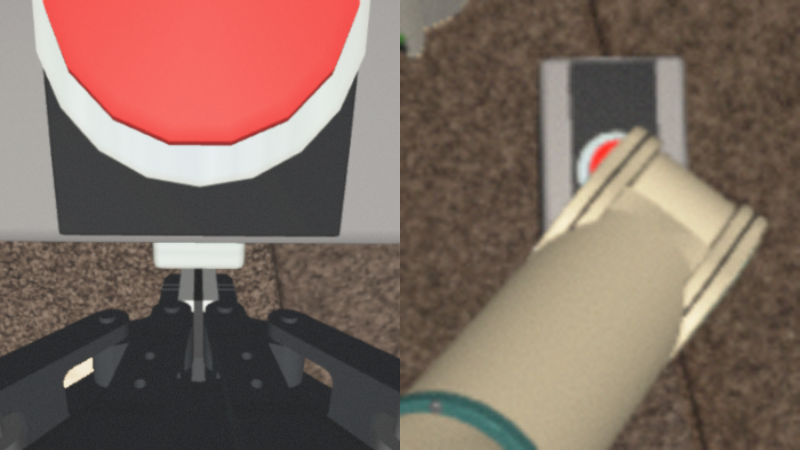

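The shut fingertips are on the pull, the head hides the panel, and the force rises with no motion at x=500, which matches the predicted home position. Before pressing, I'll check the clearance to the cabinets.

Run:
```python
from h import *
c=cam("top")
for u in((335,95),(225,117),(185,127),(383,92),(400,105),(250,113)): print(u,onplane(c,u,480))
```

```text
(335, 95) [709.    9.9 480. ]
(225, 117) [662.9 206.7 480. ]
(185, 127) [643.  278.1 480. ]
(383, 92) [717.5 -77.3 480. ]
(400, 105) [ 694.  -108.3  480. ]
(250, 113) [671.3 162.  480. ]
```

Request:
move_arm:
  plan:
    - [[-15,0,0],[0,0,0],0]
    - [[-20,0,10],[0,0,0],0]
    - [[-10,0,40],[0,0,0],0]
    - [[0,0,50],[0,0,0],0]
    - [[0,0,25],[0,0,0],0]
    - [[0,0,0],[0,0,0],0]

```text
clock: 13.22
eef_pos: [463.4, -8.6, 270.8]
tool_rot: [-3.141, -0.006, 0.055]
force: [0.2, 0.5, -0.4]
width: -0.4
gripper_force: 0.0
```

Run:
```python
from h import *
c=cam("wrist");w=cams.get_image("wrist");cv2.imwrite("pics/w5.png",w)
print(project(c,(583,-5,240)),project(c,(510.5,-9,156)))
for b in blobs(redmask(w)): print(b)
```

```text
[328.8   2.3] [326.7 136.6]
(array([ 100,    0,   62,   32, 1298], dtype=int32), array([135.9,  14. ]))
(array([ 293,    0,   72,   45, 2533], dtype=int32), array([328.5,  18.6]))
```

View pics/w5.png

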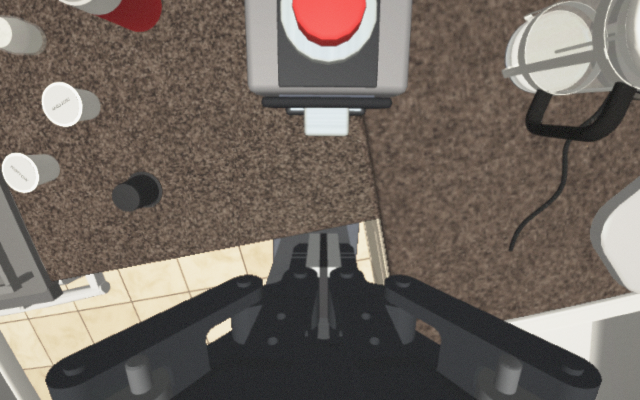

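The pull front is at row 136, against 136.6 predicted for home, and the panel is tight against the head. The button is centred near (328,6). Now I'll move over the button.

Request:
move_arm:
  plan:
    - [[40,1,0],[0,-4,0],0]
    - [[40,1,0],[0,-4,0],0]
    - [[25,1,0],[0,0,0],0]
    - [[13,1,0],[0,0,0],0]
    - [[0,0,-12],[0,0,0],0]
    - [[0,0,-6],[0,0,0],0]
    - [[0,0,0],[0,0,0],0]

```text
clock: 14.15
eef_pos: [578.2, -4.7, 250.1]
tool_rot: [3.134, -0.137, 0.054]
force: [0.0, 0.9, 0.6]
width: 0.2
gripper_force: 0.0
```

Request:
move_arm:
  plan:
    - [[3,0,-3],[0,0,0],0]
    - [[0,0,-3],[0,0,0],0]
    - [[0,0,-2],[0,0,0],0]
    - [[0,0,-1],[0,0,0],0]
    - [[0,0,0],[0,0,0],0]

```text
clock: 14.78
eef_pos: [582.4, -4.7, 242.1]
tool_rot: [3.134, -0.139, 0.055]
force: [-0.1, -0.3, 1.1]
width: -0.3
gripper_force: 0.0
```

Request:
move_arm:
  plan:
    - [[0,0,-1],[0,0,0],0]
    - [[0,0,-1],[0,0,0],0]
    - [[0,0,0],[0,0,0],0]

```text
clock: 15.15
eef_pos: [582.6, -4.8, 240.4]
tool_rot: [3.134, -0.14, 0.055]
force: [-0.9, -0.1, 3.7]
width: 0.1
gripper_force: 1.8
```

Request:
move_arm:
  plan:
    - [[0,0,-1.5],[0,0,0],0]
    - [[0,0,-1.5],[0,0,0],0]
    - [[0,0,0],[0,0,0],0]
    - [[0,0,0],[0,0,0],0]

```text
clock: 15.65
eef_pos: [582.6, -4.8, 237.2]
tool_rot: [3.134, -0.14, 0.055]
force: [-2.0, 0.5, 4.9]
width: 0.3
gripper_force: 2.6
```

Request:
move_arm:
  plan:
    - [[0,0,-1],[0,0,0],0]
    - [[0,0,-1],[0,0,0],0]
    - [[0,0,0],[0,0,0],0]
    - [[0,0,0],[0,0,0],0]

```text
clock: 16.15
eef_pos: [582.6, -4.7, 235.4]
tool_rot: [3.134, -0.14, 0.055]
force: [-0.8, -0.2, 6.2]
width: 0.2
gripper_force: 3.2
```

Run:
```python
from h import *
F=[]
for i in range(8): 
    cams.get_image("wrist");s=status.read_state();F.append(np.r_[s["force"],s["eef_pos"][2]])
print(np.array(F),np.mean(F,0))
```

```text
[[ -1.2   0.5   7.  235.4]
 [ -1.1   0.4   6.1 235.4]
 [ -1.8   0.2   5.5 235.4]
 [ -1.2   0.4   6.4 235.4]
 [ -2.   -0.5   6.  235.4]
 [ -0.9  -0.1   6.8 235.4]
 [ -1.8   1.1   6.5 235.4]
 [ -2.2   0.7   6.3 235.4]] [ -1.5   0.3   6.3 235.4]
```

The mean is 6.3 N, so the button is about 5.6 mm down. I'll hold it there.

Request:
move_arm:
  plan:
    - [[0,0,0],[0,0,0],0]
    - [[0,0,0],[0,0,0],0]
    - [[0,0,0],[0,0,0],0]
    - [[0,0,0],[0,0,0],0]
    - [[0,0,0],[0,0,0],0]
    - [[0,0,0],[0,0,0],0]
    - [[0,0,0],[0,0,0],0]
    - [[0,0,0],[0,0,0],0]
    - [[0,0,0],[0,0,0],0]
    - [[0,0,0],[0,0,0],0]

```text
clock: 17.8
eef_pos: [582.6, -4.8, 235.4]
tool_rot: [3.134, -0.14, 0.055]
force: [-2.1, 0.1, 6.1]
width: -0.1
gripper_force: 3.2
```

Request:
move_arm:
  plan:
    - [[0,0,0],[0,0,0],0]
    - [[0,0,0],[0,0,0],0]
    - [[0,0,0],[0,0,0],0]
    - [[0,0,0],[0,0,0],0]
    - [[0,0,0],[0,0,0],0]
    - [[0,0,0],[0,0,0],0]
    - [[0,0,0],[0,0,0],0]
    - [[0,0,0],[0,0,0],0]
    - [[0,0,0],[0,0,0],0]
    - [[0,0,0],[0,0,0],0]

```text
clock: 19.05
eef_pos: [582.6, -4.7, 235.4]
tool_rot: [3.134, -0.14, 0.055]
force: [-2.1, 0.1, 6.8]
width: 0.1
gripper_force: 3.2
```

Request:
move_arm:
  plan:
    - [[0,0,0],[0,0,0],0]
    - [[0,0,0],[0,0,0],0]
    - [[0,0,0],[0,0,0],0]
    - [[0,0,0],[0,0,0],0]
    - [[0,0,0],[0,0,0],0]
    - [[0,0,0],[0,0,0],0]
    - [[0,0,0],[0,0,0],0]
    - [[0,0,0],[0,0,0],0]
    - [[0,0,0],[0,0,0],0]
    - [[0,0,0],[0,0,0],0]

```text
clock: 20.3
eef_pos: [582.6, -4.8, 235.4]
tool_rot: [3.134, -0.14, 0.055]
force: [-2.2, 0.3, 5.9]
width: 0.1
gripper_force: 3.2
```

Run:
```python
from h import *
s=status.read_state();print(s["clock"],s["eef_pos"],s["force"]);print(ctrl.finish_job())
```

```text
20.3 [582.6  -4.8 235.4] [-2.2  0.3  5.9]
the job is handed in; nothing more can be done
None
```

I handed the job in at 20.3 s with no verdict returned: the red pod is in the cup, the drawer is home against its stop, and the fingertips held the brew button about 5.6 mm down (estimated from about 6.3 N) for over four seconds and were still holding it at hand-in.

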